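# Reload the carton stapler's magazine and shut its rail

## Robot

A 6-joint arm with a two-finger parallel gripper is mounted at the origin on the work surface. World frame = base frame: x ahead of the robot, y to its left, z up, the work surface at z = 0. Lengths are in m, angles in degrees, forces in N, time in s.
With the tool pointing down it reaches from about 0.375 to 0.75 m from the base axis. Payload 9 kg.
Tool frame: the origin (TCP) lies where the fingers leave the gripper's body, on its centre line; the fingertips stand 73 mm ahead of it and the grasp point (between the pads) lies 54 mm ahead of it (robot.tip_reach is the distance from the TCP to the fingertips, in m); z points along the fingers, y is the direction in which the jaws open and shut (so a half turn about z gives the same grasp; the last joint's range is limited). The gripper opens to 85 mm and grips with 20 to 120 N. Pads are 22 mm wide; open, the fingers measure 114 mm over their backs; the gripper's body (76 mm by 85 mm) begins 54 mm behind the grasp point. The pads swing forward as they close: fully open they stand 13 mm farther back than shut.
Start: joints at [-87.187, 5.964, 5.575, 89.605, 0, 77.527], TCP at [0.158, -0.579, 0.304] pointing down, gripper open.
Joint ranges: [-171.21, 171.21], [-48.23, 106.86], [-62.78, 66.21], [-105.2, 120.99], [-86.42, 89.51], [-180, 180]. Speed limits (degrees/s): [127.2, 127.2, 147.25, 180, 180, 180].

## Interface

Orientations are given as [roll, pitch, yaw] about the fixed x, y, z axes, in that order (R = Rz(yaw) Ry(pitch) Rx(roll)).
In Python, from plant import robot gives the robot as it stands. Calls block until the motion is done:
- robot.move_pose(position, orientation): joint-space move of the TCP to a pose.
- robot.line_to(position, vel=0.15, rotation=None, guard=None): straight line of the TCP; rotation=None keeps the orientation; vel is the mean speed in m/s. With guard (N) it stops when the force on the tool has changed by that much, and returns True; else False.
- robot.goto_joints(angles): joint-space move.
- robot.set_gripper(opening): finger opening in m; the grip force is fixed at half the most; returns when the fingers have stopped.
- robot.pause(seconds).
- robot.ik(position, orientation): joint angles nearest the present ones, or None.
- robot.observe(): the state.
- robot.grab_frame(name): name is "side" or "top"; returns the picture (400x640x3 uint8, blue, green, red); there is no depth.
- robot.get_calibration(name): a dict with "vertical_fov" (degrees; the focal length in pixels is half the picture's height over the tangent of half this angle, whatever the lens; pixels are square), "cx", "cy" (the principal point, pixels), "rvec" (rotation vector, rad) and "tvec" (3), from world to camera coordinates, as OpenCV has them. Camera axes: x right, y down, z forward; pixel columns grow to the right and rows downward; lengths in m; the calibration is good to about 2 mm. A picture is of the moment at which its call begins. get_calibration takes no time and is no camera call.
A pose or a line that the arm cannot do raises robot.IKError and nothing moves.
- robot.job_done(): hands the job in, once; it reports no verdict.
The state is a dict: "time": time; "q": joint angles; "qvel": joint speeds; "joint_torque": joint torques, N m; "tool_pos": TCP position; "tcp_rot": TCP orientation; "ft_force": force on the tool from outside, world axes, zero at the start; "torque": the same for the moment, N m; "gripper_width": finger opening in m.
Only numpy, scipy, OpenCV 4.12 (cv2) and the standard library are available. Lean on these libraries where they do the work, as an engineer would, in place of code of your own. Each camera call takes 0.05 s, during which the arm holds its last target. There are 200 camera calls.

## Task

Load the copper refill strip into the blue carton-stapler magazine: its tall end goes against the orange spring follower, and its low black tongue must drop in behind the blue nose block so that the strip lies flat on the channel floor, held there by the spring. Then slide the steel rail by its red tab fully home over the tongue. Push gently, forcing neither the spring nor the rail hard against its stop, leave the other things on the bench alone, and let go of everything.

Things in the scene. Friction and masses are not known exactly. Their poses are not given: they have to be found in the camera images.
- magazine: Carton-stapler magazine: grey base plate 350 x 76 x 19 mm fixed to the bench, x along the channel from nose to follower, z up, origin on the bench. On it a blue channel unit is clamped, shifted along x by up to 10 mm either way: this shift is NOT reported (feel or see it). Unit x below is from its nose face, which at zero shift lies at the base's origin. Bench heights are exact; mid-width is y=0.
- base_mark (a point): Point on top of the base plate above its origin (z=19 mm); axes as the magazine's. Unit: open-topped channel 44 mm wide, unit x=0 to 185, floor 25 mm above the bench. Walls 8 mm thick, top at 37 mm for x=0 to 62, then 39 mm plus lips flaring out to 61 mm across at 47 mm height; end wall 63 mm high at x=185. Nose block fills x=-130 to 0, 62 mm wide, flat top at 37 mm; inner face upright.
- follower (a joint): Travel in m of the orange spring follower (40 mm wide, top 67 mm up): 0 at rest, face at unit x=125 mm; hard stop 0.0295. Spring 3 N plus 0.2 N/mm, 9 N at the stop. The strip is 25 mm too long: lay it front down on the floor, tail on the nose block (6 degrees), push; the tail clears the nose at about 0.027, press it down and the spring sets it back on the nose face (then 0.025).
- rail_part (a joint): Steel rail: 0 = home, front edge at unit x=+45 mm; in m, grows to 0.115 as it slides open to -x; starts open 0.10 or more. Friction 3 N, stays where left. Plate 70 x 60 x 6 mm, underside 42 mm up: passes over a seated tongue only. Red tab on its rear end, 12 mm thick, 50 wide, top 78 mm up; its rear face is at unit x = -23 mm - joint value. Push that towards the follower until it stops.
- strip: Loose refill strip 150 mm long, 40 mm wide, about 0.25 kg. Origin at the centre of its underside, x along it to the front, z up. From x=-20 to +75 mm a copper staple block 30 mm high; from x=-75 to -20 a black tongue (tail) only 14 mm high with a yellow bar. The step at x=-20 is an upright face 16 mm high that can be pushed towards the front. Centre of mass near x=+9 mm.
- strip_tail (a point): Lower edge of the tongue's end, mid-width (strip x=-75 mm, z=0).
- strip_front (a point): Lower edge of the staple block's front end, mid-width (strip x=+75 mm, z=0).
- carton: Bystander: cardboard carton with red tape, 110 x 90 x 80 mm high, origin at the centre of its underside.
- tape_roll: Bystander: yellow tape roll lying flat, 100 mm outside diameter, 48 mm high, origin at the centre of its underside.
- wrench: Bystander: steel wrench 170 mm long lying on the bench along its own x, origin near its middle.
Things that resemble listed ones, but are neither listed nor needed, are in the scene too. What is shaped like the strip but turquoise or white is not meant.

How it is judged:
By the outcome, as a careful person would: the job done as asked, in the order asked, and still so for the second after the job is handed in, with the robot touching nothing.
It also fails if it takes over 66 s, if anything falls off the work surface, if the arm or the gripper's body presses on something with over 40 N, if the wrist force passes 120 N, or if a joint passes its speed limit or range.

## Working session

There is one attempt and no reset: what is moved stays moved. The work goes in short steps, each a Python script; the robot and the scene stay as the last script left them, time stands still between calls to the robot, and variables do not carry over. Pictures are saved under pics/ and viewed, about 8 in all and at most 12, crops included, and the job is handed in when it is done.

```bash
ls; mkdir -p pics
cat > h.py <<'E'
import numpy as np, cv2
from plant import robot
def cal(n):
    c=robot.get_calibration(n); f=200/np.tan(np.radians(c["vertical_fov"])/2)
    K=np.array([[f,0,c["cx"]],[0,f,c["cy"]],[0,0,1.]])
    return K,np.array(c["rvec"],float),np.array(c["tvec"],float),c
def pix2w(n,px,z):
    K,r,t,c=cal(n); d=np.array(c.get("dist",np.zeros(5)),float)
    u=cv2.undistortPoints(np.array([[px]],float),K,d)[0,0]
    R=cv2.Rodrigues(r)[0]; o=-R.T@t; v=R.T@np.array([u[0],u[1],1]); return o+v*(z-o[2])/v[2]
def w2pix(n,P):
    K,r,t,c=cal(n); return cv2.projectPoints(np.array(P,float).reshape(-1,1,3),r,t,K,None)[0][:,0]
def crop(im,x0,y0,x1,y1,s,name):
    cv2.imwrite("pics/"+name,cv2.resize(im[y0:y1,x0:x1],None,fx=s,fy=s,interpolation=cv2.INTER_CUBIC))
E
python3 - <<'E'
from h import *
for n in("side","top"):
    im=robot.grab_frame(n); cv2.imwrite(f"pics/{n}0.png",im); print(robot.get_calibration(n))
a=cv2.imread("pics/side0.png")
print(robot.observe())
E
```

```text
pics
{'vertical_fov': 48.566623412243274, 'cx': 328.2450924224596, 'cy': 209.09673571808028, 'rvec': array([ 2.15099317, -0.14589152,  0.09650221]), 'tvec': array([-0.47170639,  0.08367199,  1.04846787])}
{'vertical_fov': 45.460528189385954, 'cx': 319.5577700451674, 'cy': 195.47021326864208, 'rvec': array([ 2.17248751, -2.21730434,  0.08481379]), 'tvec': array([-0.01585979,  0.47952502,  1.34874649])}
{'time': 0.1, 'q': array([-8.71878332e+01,  5.99655001e+00,  5.53169564e+00,  8.96070185e+01,
       -2.45676129e-03,  7.75285168e+01]), 'qvel': array([-0.00918637, -0.05817109,  0.08942406, -0.06141304,  0.01974021,
        0.05720662]), 'joint_torque': array([ 5.96439684e-03, -5.58202171e+01,  5.04724896e+01,  1.27545639e-02,
       -3.06137417e-04, -7.16645474e-06]), 'tool_pos': array([ 0.15816484, -0.57854017,  0.30318796]), 'tcp_rot': array([-1.79929293e+02, -1.31224211e-02,  1.52836434e+01]), 'ft_force': array([ 0.23660314, -0.16725647, -0.83311896]), 'torque': array([ 0.02255564,  0.00680399, -0.01321761]), 'gripper_width': 0.08539730870254146}
```

View pics/top0.png

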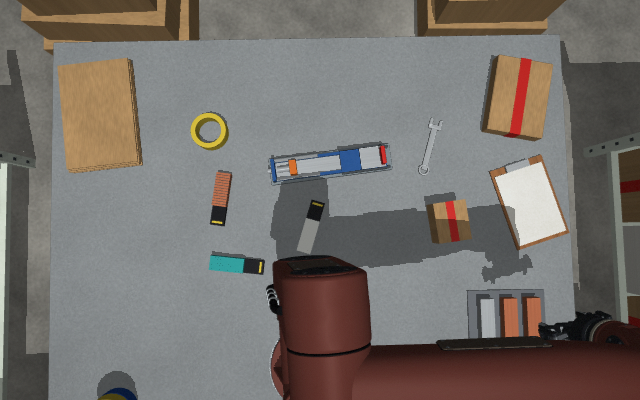

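View pics/side0.png

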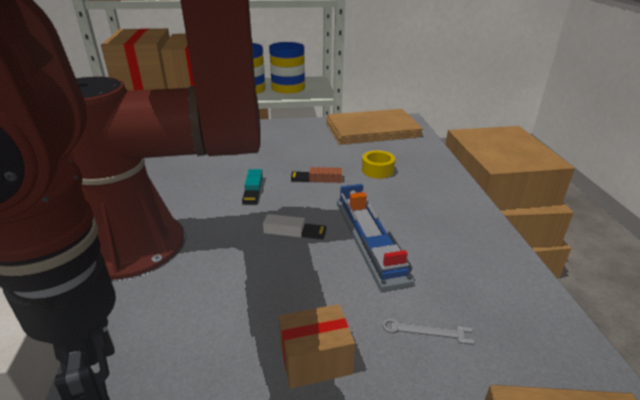

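Top view: the candidate strips are copper with a black tongue at (221,198), turquoise at (237,263), white at (312,226), and plain copper blocks in a tray at (510–533,318). Only (221,198) is copper with a black tongue and yellow bar. The magazine runs from (268,170), the follower end, to (390,155), the rail's red tab. I'll confirm in a crop.

Run:
```python
from h import *
im=cv2.imread("pics/top0.png")
a=cv2.resize(im[160:235,195:245],None,fx=6,fy=6,interpolation=cv2.INTER_CUBIC)
b=cv2.resize(im[135:195,262:396],None,fx=6,fy=6,interpolation=cv2.INTER_CUBIC)
c=np.zeros((450+360,804,3),np.uint8); c[:450,:300]=a; c[450:,:804]=b
cv2.imwrite("pics/c1.png",cv2.resize(np.hstack([a[:, :]]),None,fx=1,fy=1)); cv2.imwrite("pics/c2.png",b[:,:800])
```

```text
(no output)
```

View pics/c1.png

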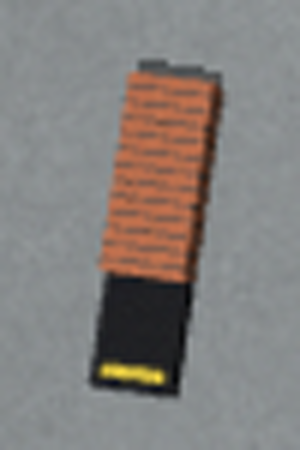

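View pics/c2.png

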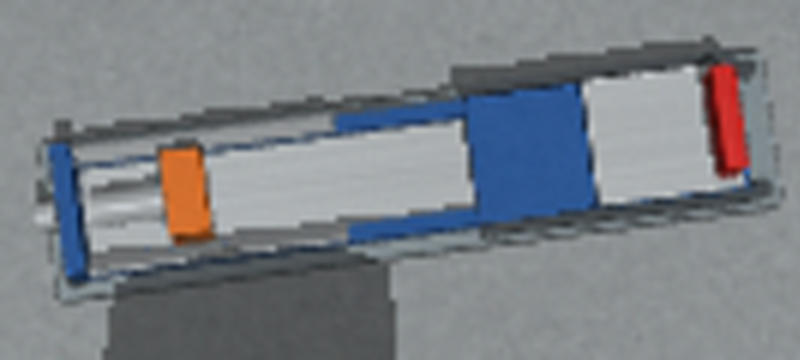

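c1 confirms the copper strip with black tongue and yellow bar (block (128,73)–(190,280), tongue end about (135,392) in the crop). c2 shows the follower face at crop x≈205, the nose inner face at about (465,98)–(480,222) and the red tab's rear edge at (735,64)–(748,170). Now converting to positions.

Run:
```python
from h import *
S=lambda p,z:pix2w("top",(195+(p[0]-2.5)/6,160+(p[1]-2.5)/6),z)
M=lambda p,z:pix2w("top",(262+(p[0]-2.5)/6,135+(p[1]-2.5)/6),z)
np.set_printoptions(precision=4,suppress=True)
fr=[S((128,73),.03),S((218,82),.03)]; st=[S((190,280),.03),S((100,270),.03)]; tl=[S((92,387),.014),S((178,397),.014)]
F,Q,T=[sum(a)/2 for a in(fr,st,tl)]
print("front",F,"step",Q,"tail",T,"lens",np.linalg.norm((F-Q)[:2]),np.linalg.norm((F-T)[:2]),"yaw",np.degrees(np.arctan2(*(F-T)[1::-1])), "w",np.linalg.norm(fr[0]-fr[1]))
for n,a,b,z in[("endwall out",(48,145),(66,283),.063),("endwall in",(72,143),(88,278),.063),("foll",(200,147),(211,237),.067),("nosein",(465,98),(480,222),.037),("tabrear",(735,64),(748,170),.078),("base L",(40,145),(60,300),.019),("base R",(755,52),(780,200),.019),("raillead",(585,78),(600,206),.048)]:
    A,B=M(a,z),M(b,z); print(n,(A+B)/2,"w",np.linalg.norm(A-B))
```

```text
front [0.5487 0.2451 0.03  ] step [0.4558 0.259  0.03  ] tail [0.4012 0.2673 0.014 ] lens 0.09395528920643816 0.14918751222477677 yaw -8.530912126079278 w 0.04259670231669662
endwall out [0.5486 0.1075 0.063 ] w 0.0644985717649646
endwall in [0.55   0.0969 0.063 ] w 0.06301413365458532
foll [0.557  0.0388 0.067 ] w 0.04194332002319737
nosein [ 0.5735 -0.0861  0.037 ] w 0.059215161703407355
tabrear [ 0.5854 -0.2073  0.078 ] w 0.049198446254921424
base L [0.5499 0.1147 0.019 ] w 0.07482752959684544
base R [ 0.5896 -0.2288  0.019 ] w 0.07222235666400646
raillead [ 0.5794 -0.1418  0.048 ] w 0.06066057467487973
```

Consistent: unit nose at about (0.573,-0.086), magazine yaw about 96.6°, strip centre (0.475,0.256) with yaw -8.5°. Picking the strip.

```bash
cat >> h.py <<'E'
from scipy.spatial.transform import Rotation as Ro
np.set_printoptions(precision=4,suppress=True)
PSI=96.6; N=np.array([.5731,-.0860,0.])
ex=np.array([np.cos(np.radians(PSI)),np.sin(np.radians(PSI)),0]); ey=np.array([-ex[1],ex[0],0]); ez=np.array([0,0,1.])
def U(x,y,z): return N+ex*x+ey*y+ez*z          # unit frame -> world (m)
def rotU(tilt=0): return Ro.from_euler('z',PSI,True)*Ro.from_euler('y',tilt,True)*Ro.from_euler('z',180,True)*Ro.from_euler('x',180,True)
def eul(R): return R.as_euler('xyz',True)
def st(tag=""):
    o=robot.observe(); print(tag,"t",round(o["time"],2),"pos",o["tool_pos"],"f",o["ft_force"],"w",round(o["gripper_width"],4)); return o
E
python3 - <<'E'
from h import *
yaw=-8.53; c=np.array([.475,.2562]); a=np.array([np.cos(np.radians(yaw)),np.sin(np.radians(yaw))])
g=c-.003*a; o=[180,0,yaw+180]
print(robot.tip_reach)
robot.move_pose([*g,.20],o); st("above")
robot.line_to([*g,.078],vel=.12,guard=8); st("down")
robot.set_gripper(.034); st("grip")
robot.line_to([*g,.20],vel=.2); st("lift")
p=U(.046,0,.30)
robot.move_pose([*U(.046,0,.20)],eul(rotU(5.7))); st("over")
cv2.imwrite("pics/top1.png",robot.grab_frame("top")); cv2.imwrite("pics/side1.png",robot.grab_frame("side"))
crop(cv2.imread("pics/top1.png"),250,120,400,220,5,"t1.png"); crop(cv2.imread("pics/side1.png"),270,120,430,300,4,"s1.png")
E
```

```text
0.0726
above t 3.24 pos [0.4724 0.2561 0.2001] f [-0.3351 -0.1885  0.8646] w 0.0852
down t 4.41 pos [0.4726 0.2568 0.0789] f [0.1178 0.1972 0.3742] w 0.0852
grip t 4.9 pos [0.4725 0.2569 0.0788] f [-0.6174  1.2503  4.9557] w 0.0386
lift t 5.66 pos [0.4714 0.2564 0.1983] f [-0.3047  0.0767 -3.9676] w 0.0383
over t 7.68 pos [ 0.5677 -0.0399  0.1997] f [-0.8374 -0.0283 -2.768 ] w 0.0386
```

View pics/t1.png

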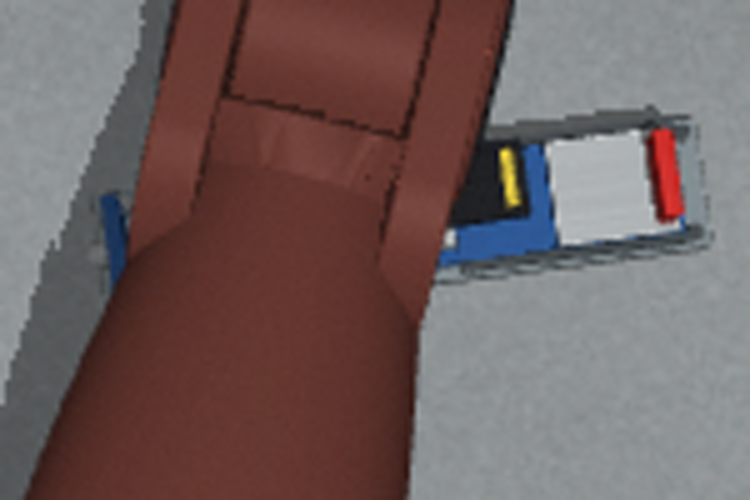

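```bash
python3 -c "
import cv2;a=cv2.imread('pics/s1.png');print(a.shape);cv2.imwrite('pics/s1.png',cv2.resize(a,(533,600)))"
```

```text
(720, 640, 3)
```

View pics/s1.png

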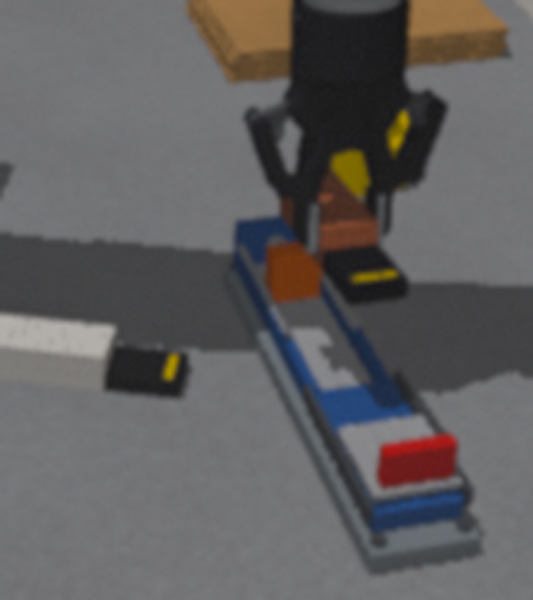

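t1: the strip is held over the channel, with its tail end at crop (522,142)–(529,214). s1 confirms it is gripped straight with the tail tilted up. Comparing with the prediction to correct for camera and hand offsets.

```bash
cat >> h.py <<'E'
def strip_pt(tcp,R,p): # strip-frame point -> world, given tool pose; strip held as grasped
    return np.array(tcp)+R.apply(np.array([-.003-p[0], p[1], .0789-p[2]]))
def tcp_for(p,w,R): return np.array(w)-R.apply(np.array([-.003-p[0], p[1], .0789-p[2]]))
def inU(w): d=np.array(w)-N; return np.array([d@ex,d@ey,d[2]])
E
python3 - <<'E'
from h import *
o=st(); R=Ro.from_euler('xyz',o["tcp_rot"],True)
print("rot err",(rotU(5.7).inv()*R).as_rotvec(True))
for y in(.02,-.02):
    w=strip_pt(o["tool_pos"],R,(-.075,y,.014)); p=w2pix("top",w)[0]; print("pred",w,"crop px",(p-[250,120])*5+2)
for q in[(522,142),(529,214)]:
    w=pix2w("top",(250+(q[0]-2)/5,120+(q[1]-2)/5),strip_pt(o["tool_pos"],R,(-.075,0,.014))[2]); print("seen",w,inU(w))
print("pred mid",inU(strip_pt(o["tool_pos"],R,(-.075,0,.014))))
# reference: nose/rail/tab pixels predicted from the unit frame
for n,P in[("raillead",[(-.055,.03,.048),(-.055,-.03,.048)]),("tabrear",[(-.123,.025,.078),(-.123,-.025,.078)])]:
    print(n,[((w2pix("top",U(*p))[0]-[250,120])*5+2) for p in P])
# IK for whole plan
for u in[(.02,0,.13),(-.15,0,.14),(-.02,0,.13)]: print(robot.ik(list(U(*u)),list(eul(rotU(0)))))
E
```

```text
t 7.78 pos [ 0.5678 -0.0399  0.1999] f [-0.3718  0.0842 -3.1657] w 0.0393
rot err [-0.002  -0.0072 -0.0104]
pred [ 0.5569 -0.1198  0.1425] crop px [530.2884 211.1133]
pred [ 0.5966 -0.1152  0.1425] crop px [519.5289 135.7003]
seen [ 0.5933 -0.1164  0.1425] [-0.0325 -0.0166  0.1425]
seen [ 0.5554 -0.1191  0.1425] [-0.0308  0.0214  0.1425]
pred mid [-0.0317 -0.      0.1425]
raillead [array([559.1148, 245.8846]), array([544.0619, 140.7055])]
tabrear [array([685.8316, 213.8137]), array([672.7126, 124.316 ])]
[ -19.6434    4.0419  -14.6332   71.3249    0.     -116.2434]
[ -33.4758   14.0049   -2.6286   73.3665    0.     -130.0758]
[ -23.2234    5.8305  -12.7478   71.4216    0.     -119.8234]
```

Along x, prediction and picture agree. Laterally the camera reads about 2 mm toward the robot even for a strip whose position is known, so the magazine is probably ~1.2 mm farther out. I'll use that correction and lower with force guards.

```bash
sed -i 's/^PSI=96.6; N=.*/PSI=96.6; N=np.array([.5743,-.0859,0.])/' h.py
python3 - <<'E'
from h import *
R=rotU(5.7)
robot.line_to(list(tcp_for((.075,0,0),U(.120,0,.060),R)),vel=.15); robot.pause(.2); st("pre")
print(robot.line_to(list(tcp_for((.075,0,0),U(.120,0,.025),R)),vel=.03,guard=5)); o=st("low")
print("front",inU(strip_pt(o["tool_pos"],Ro.from_euler('xyz',o["tcp_rot"],True),(.075,0,0))),"f in U",o["ft_force"]@ex,o["ft_force"]@ey)
cv2.imwrite("pics/side2.png",robot.grab_frame("side"))
crop(cv2.imread("pics/side2.png"),320,170,430,300,4.6,"s2.png")
E
```

```text
pre t 8.49 pos [ 0.5693 -0.0362  0.1477] f [-0.5708 -0.1966 -2.3907] w 0.0388
False
low t 9.81 pos [ 0.5687 -0.0361  0.1115] f [-0.2159  0.6743 -3.5317] w 0.0388
front [ 0.1199 -0.0002  0.0252] f in U 0.6946737099954583 0.13700298339645292
```

View pics/s2.png

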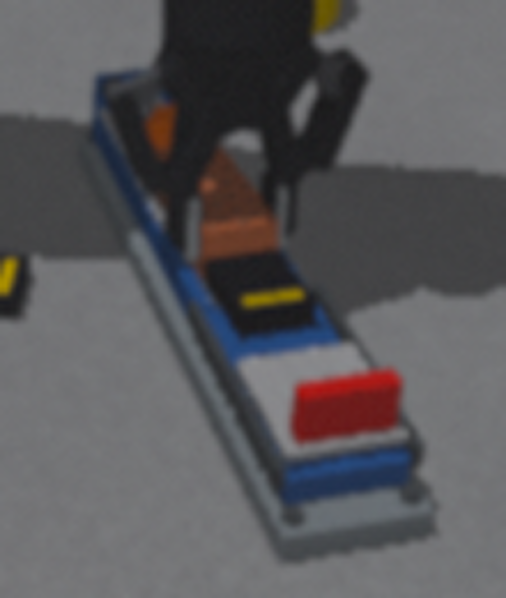

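s2 shows the strip between the channel walls, tail on the blue nose block, with no lateral force. Releasing, then touching the step with closed fingers.

```bash
cat >> h.py <<'E'
def tip(x,z,y=0): return list(U(x,y,z+robot.tip_reach))
def tx(o): return inU(o["tool_pos"])-[0,0,robot.tip_reach]
E
python3 - <<'E'
from h import *
robot.set_gripper(.058); st("open")
p=robot.observe()["tool_pos"]; robot.line_to([p[0],p[1],.165],vel=.15)
robot.set_gripper(0); 
robot.line_to(tip(.009,.085),vel=.15,rotation=list(eul(rotU(0))))
print(robot.line_to(tip(.009,.053),vel=.06,guard=4)); robot.pause(.2); o=st("behind"); f0=o["ft_force"]; print(tx(o))
# creep until follower contact
x=.009; 
while x<.030:
    x+=.002; robot.line_to(tip(x,.053),vel=.02); o=robot.observe(); print(round(x,4),tx(o),(o["ft_force"]-f0)@ex,(o["ft_force"]-f0)[2])
    if (o["ft_force"]-f0)@ex<-3: break
st()
im=robot.grab_frame("side"); crop(im,320,170,430,300,4.6,"s3.png")
E
```

```text
open t 10.18 pos [ 0.5688 -0.0361  0.1116] f [-0.3115  0.1837  0.276 ] w 0.0579
False
behind t 12.58 pos [ 0.5735 -0.0771  0.126 ] f [-0.489  -0.4226  0.6763] w -0.0
[ 0.0088 -0.0002  0.0534]
0.011 [ 0.0111 -0.      0.0531] 1.0655842155968238 -1.1223058767889436
0.013 [0.0131 0.     0.053 ] 0.4050416035880404 -1.033899149208862
0.015 [0.0151 0.     0.053 ] 1.3539526272317157 -1.0239655168435715
0.017 [ 0.0171 -0.      0.053 ] 0.0751650927729726 -0.8887104424409331
0.019 [0.0191 0.     0.053 ] -0.22687026831663545 -0.30581691600581207
0.021 [0.0209 0.     0.053 ] -1.9246830057787507 -1.0784470170951543
0.023 [0.0229 0.     0.053 ] -3.839100260427277 -2.22627465292296
 t 14.33 pos [ 0.5717 -0.0632  0.1256] f [-0.6896 -4.3105 -1.55  ] w 0.0001
```

View pics/s3.png

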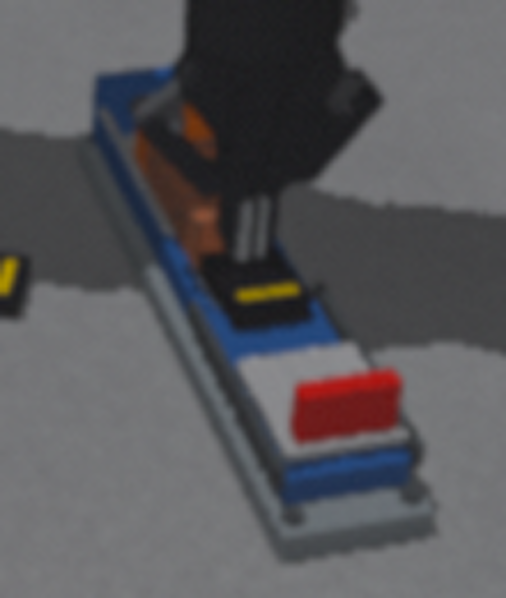

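s3 shows the closed fingers behind the copper step, the tail still on the nose. Force onset puts follower contact at tip x≈0.021, so the tail should clear at tip ≈0.048. Pushing on.

Run:
```python
from h import *
f0=np.array([-.489,-.4226,.6763])
def rd(tag):
    F=np.mean([(robot.pause(.02),robot.observe()["ft_force"])[1] for _ in range(6)],0)-f0
    o=robot.observe(); print(tag,"t",round(o["time"],2),tx(o),"fx",round(F@ex,2),"fy",round(F@ey,2),"fz",round(F[2],2)); return F
for x in(.027,.032,.037,.042,.045,.0465,.0475):
    hit=robot.line_to(tip(x,.053),vel=.025,guard=7); rd((x,hit))
    if hit: break
im=robot.grab_frame("side"); cv2.imwrite("pics/side4.png",im); crop(im,320,170,430,300,4.6,"s4.png")
```

```text
(0.027, False) t 14.79 [0.027  0.     0.0529] fx -3.54 fy -0.47 fz -2.68
(0.032, False) t 15.24 [0.0319 0.     0.053 ] fx -4.75 fy -0.09 fz -2.94
(0.037, False) t 15.69 [ 0.0368 -0.      0.053 ] fx -5.39 fy 0.19 fz -2.6
(0.042, False) t 16.14 [ 0.0416 -0.      0.0531] fx -5.92 fy -0.21 fz -2.69
(0.045, False) t 16.51 [ 0.0444 -0.0001  0.0532] fx -6.75 fy -0.16 fz -2.75
(0.0465, False) t 16.86 [ 0.0458 -0.0001  0.0532] fx -7.71 fy 0.05 fz -2.57
(0.0475, False) t 17.21 [ 0.0467 -0.0001  0.0533] fx -8.36 fy 0.1 fz -2.45
```

View pics/s4.png

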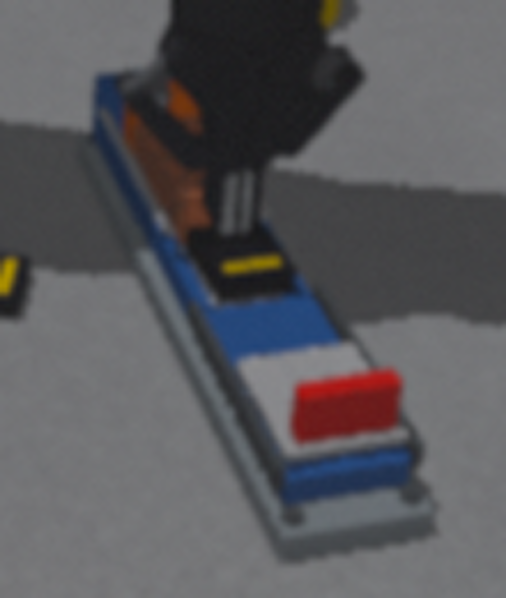

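s4: the tail end is nearly at the nose's inner edge, tongue still propped; spring force is 8.4 N (travel ≈26 mm). Now pressing lightly on the tongue while advancing in half-millimetre steps.

Run:
```python
from h import *
f0=np.array([-.489,-.4226,.6763])
def rd(tag):
    F=np.mean([(robot.pause(.02),robot.observe()["ft_force"])[1] for _ in range(5)],0)-f0
    o=robot.observe(); print(tag,"t",round(o["time"],2),tx(o),"fx",round(F@ex,2),"fz",round(F[2],2)); return F,tx(o)
x=.0475
hit=robot.line_to(tip(x,.0455),vel=.02,guard=4.5); F,p=rd(("down",hit)); zc=p[2]-.0003
if hit:
    for i in range(6):
        x+=.0005; robot.line_to(tip(x,zc),vel=.02); F,p=rd(round(x,4))
        if -F@ex>10.5: print("near stop"); break
        if F[2]<.0: 
            print("dropped?"); break
```

```text
('down', True) t 17.61 [ 0.0458 -0.0002  0.0505] fx -3.66 fz -0.01
0.048 t 17.95 [ 0.0472 -0.0002  0.0505] fx -7.26 fz -0.62
dropped?
```

Run:
```python
from h import *
f0=np.array([-.489,-.4226,.6763])
def rd(tag):
    F=np.mean([(robot.pause(.02),robot.observe()["ft_force"])[1] for _ in range(4)],0)-f0
    o=robot.observe(); print(tag,"t",round(o["time"],2),tx(o),"fx",round(F@ex,2),"fz",round(F[2],2)); return F,tx(o)
x,z=.0480,.0505
for i in range(14):
    F,p=rd((round(x,4),round(z,4)))
    if F[2]>4:                      # pressing tongue: advance
        if p[0]>.0492 or -F@ex>10.5: print("limit"); break
        x+=.0005
    else: z-=.001
    if z<.0375: break
    robot.line_to(tip(x,z),vel=.02)
rd("end")
im=robot.grab_frame("side"); cv2.imwrite("pics/side5.png",im); crop(im,320,170,430,300,4.6,"s5.png")
```

```text
(0.048, 0.0505) t 18.02 [ 0.0472 -0.0002  0.0505] fx -7.37 fz -0.68
(0.048, 0.0495) t 18.33 [ 0.0472 -0.0003  0.0502] fx -6.93 fz 2.8
(0.048, 0.0485) t 18.65 [ 0.0471 -0.0005  0.0495] fx -6.68 fz 4.47
(0.0485, 0.0485) t 18.97 [ 0.0473 -0.0005  0.0496] fx -9.23 fz 3.47
(0.0485, 0.0475) t 19.28 [ 0.0472 -0.0007  0.0489] fx -8.32 fz 5.18
(0.049, 0.0475) t 19.6 [ 0.0474 -0.0007  0.0489] fx -10.14 fz 4.73
(0.0495, 0.0475) t 19.92 [ 0.0476 -0.0007  0.0489] fx -11.76 fz 4.27
limit
end t 19.98 [ 0.0476 -0.0007  0.0488] fx -12.39 fz 3.8
```

Run:
```python
from h import *
f0=np.array([-.489,-.4226,.6763])
def rd(tag):
    F=np.mean([(robot.pause(.02),robot.observe()["ft_force"])[1] for _ in range(5)],0)-f0
    o=robot.observe(); print(tag,"t",round(o["time"],2),tx(o),"fx",round(F@ex,2),"fy",round(F@ey,2),"fz",round(F[2],2)); return F,tx(o)
robot.line_to(tip(.0485,.0525),vel=.03); F,p=rd("unload")
for x in(.049,.0495,.050):
    if -F@ex>10.5: break
    robot.line_to(tip(x,.0525),vel=.02); F,p=rd(x)
im=robot.grab_frame("side"); cv2.imwrite("pics/side5.png",im)
im2=robot.grab_frame("top"); cv2.imwrite("pics/top5.png",im2)
crop(im,330,190,430,280,7,"s5.png")
```

```text
unload t 20.43 [ 0.0476 -0.0001  0.0526] fx -8.37 fy -0.93 fz -2.76
0.049 t 20.77 [ 0.0481 -0.0001  0.0525] fx -7.92 fy -1.32 fz -2.47
0.0495 t 21.1 [ 0.0486 -0.0001  0.0525] fx -8.25 fy -0.88 fz -2.52
0.05 t 21.43 [ 0.0491 -0.0001  0.0525] fx -8.29 fy -1.18 fz -2.74
```

View pics/s5.png

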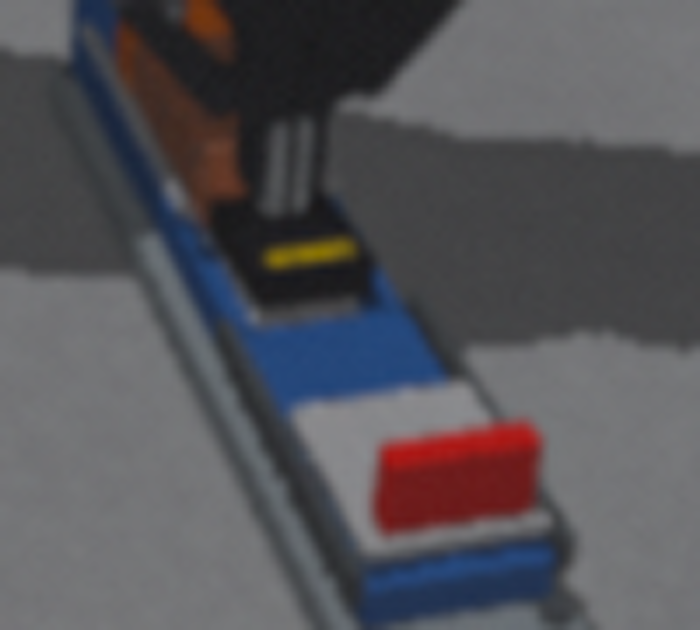

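s5: the tail end appears to be at or just past the nose edge (crop y≈310). Unpressed, it slides freely at 8.3 N, so pressing again from here.

```bash
cat >> h.py <<'E'
f0=np.array([-.489,-.4226,.6763])
def rd(tag,n=4):
    F=np.mean([(robot.pause(.02),robot.observe()["ft_force"])[1] for _ in range(n)],0)-f0
    o=robot.observe(); print(tag,"t",round(o["time"],2),tx(o),"fx",round(F@ex,2),"fy",round(F@ey,2),"fz",round(F[2],2)); return F,tx(o)
E
python3 - <<'E'
from h import *
x=.050
for k in range(3):
    z=.0505; ok=False
    while z>.0385:
        robot.line_to(tip(x,z),vel=.03); F,p=rd((x,round(z,4)),3)
        if F[2]>8 or -F@ex>12: break
        z-=.001
    else: ok=True
    if ok or p[0]>.0503: break
    robot.line_to(tip(x,.0525),vel=.03); x+=.0006; robot.line_to(tip(x,.0525),vel=.02); F,p=rd("adv")
    if -F@ex>9.6: print("stop near"); break
print(ok)
E
```

```text
(0.05, 0.0505) t 21.83 [ 0.049  -0.0001  0.0505] fx -8.19 fy -0.49 fz -2.88
(0.05, 0.0495) t 22.13 [ 0.0489 -0.0001  0.0496] fx -9.32 fy -1.37 fz -2.22
(0.05, 0.0485) t 22.43 [ 0.0488 -0.0001  0.0486] fx -10.08 fy -0.91 fz -2.99
(0.05, 0.0475) t 22.73 [ 0.0487 -0.0002  0.0477] fx -10.07 fy -1.21 fz -2.31
(0.05, 0.0465) t 23.03 [ 0.0485 -0.0003  0.0468] fx -11.61 fy -1.29 fz -2.68
(0.05, 0.0455) t 23.33 [ 0.0484 -0.0003  0.0459] fx -12.01 fy -0.84 fz -2.15
adv t 24.03 [ 0.0497 -0.0001  0.0526] fx -8.57 fy -0.91 fz -2.75
(0.050600000000000006, 0.0505) t 24.33 [ 0.0496 -0.0001  0.0505] fx -8.68 fy -0.96 fz -3.22
(0.050600000000000006, 0.0495) t 24.63 [ 0.0496 -0.0001  0.0496] fx -9.57 fy -1.11 fz -2.58
(0.050600000000000006, 0.0485) t 24.93 [ 0.0494 -0.0001  0.0486] fx -9.39 fy -0.57 fz -2.29
(0.050600000000000006, 0.0475) t 25.23 [ 0.0493 -0.0002  0.0477] fx -10.67 fy -0.96 fz -1.74
(0.050600000000000006, 0.0465) t 25.53 [ 0.0492 -0.0002  0.0467] fx -10.81 fy -0.44 fz -2.43
(0.050600000000000006, 0.0455) t 25.83 [ 0.049  -0.0003  0.0458] fx -11.89 fy -0.98 fz -1.87
(0.05060000000000000
[... 420 characters left out ...]
00000001, 0.0485) t 28.1 [ 0.0502 -0.0001  0.0485] fx -8.57 fy -0.65 fz -2.95
(0.05120000000000001, 0.0475) t 28.4 [ 0.0501 -0.0001  0.0475] fx -9.23 fy -0.92 fz -3.19
(0.05120000000000001, 0.0465) t 28.7 [ 0.0501 -0.0001  0.0466] fx -10.0 fy -0.59 fz -3.19
(0.05120000000000001, 0.0455) t 29.0 [ 0.0499 -0.0002  0.0456] fx -10.58 fy -1.09 fz -3.24
(0.05120000000000001, 0.0445) t 29.3 [ 0.0498 -0.0002  0.0447] fx -10.96 fy -0.56 fz -2.41
(0.05120000000000001, 0.0435) t 29.6 [ 0.0496 -0.0003  0.0438] fx -11.87 fy -0.69 fz -2.37
(0.05120000000000001, 0.0425) t 29.9 [ 0.0495 -0.0003  0.0429] fx -12.37 fy -0.76 fz -2.01
adv t 30.7 [ 0.0506 -0.0001  0.0526] fx -9.9 fy -0.98 fz -2.46
stop near
False
```

The tip reached 43 mm height with no upward force, so the tongue has already dropped. The rising force means the follower was near its stop, so I'm backing off right away, then pressing the tongue down.

Run:
```python
from h import *
robot.line_to(tip(.0485,.0525),vel=.03); F,p=rd("back")
for z in(.0485,.0445,.0425,.041,.040,.0393,.0386):
    robot.line_to(tip(.0485,z),vel=.03); F,p=rd(z,3)
    if F[2]>5 or -F@ex>12: break
im=robot.grab_frame("side"); cv2.imwrite("pics/side6.png",im); crop(im,330,190,430,280,7,"s6.png")
```

```text
back t 31.02 [ 0.0476 -0.      0.0525] fx -8.07 fy -0.83 fz -2.85
0.0485 t 31.36 [0.0477 0.     0.0484] fx -7.83 fy -1.35 fz -2.71
0.0445 t 31.69 [ 0.0475 -0.0001  0.0445] fx -8.85 fy -1.18 fz -3.34
0.0425 t 31.99 [ 0.0473 -0.0002  0.0426] fx -9.74 fy -1.5 fz -2.38
0.041 t 32.29 [ 0.0471 -0.0003  0.0415] fx -10.48 fy -0.65 fz -0.37
0.04 t 32.59 [ 0.047  -0.0005  0.041 ] fx -10.13 fy 0.1 fz 2.26
0.0393 t 32.89 [ 0.047  -0.0006  0.0406] fx -9.8 fy 1.12 fz 5.09
```

View pics/s6.png

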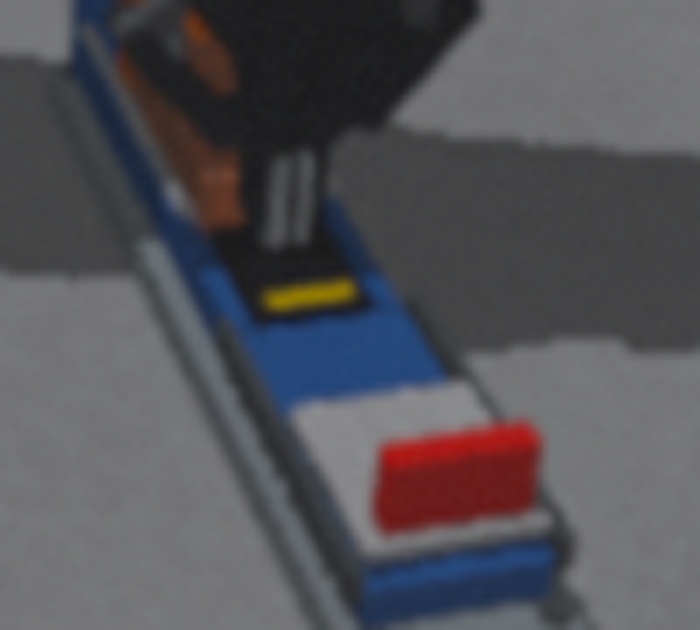

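s6 shows the tongue down behind the nose, its top roughly level with it. Next: ease off along x under light downward pressure so the spring sets the strip against the nose, then touch the block top to check it lies flat.

Run:
```python
from h import *
robot.line_to(tip(.0475,.0385),vel=.02); rd("press")
robot.line_to(tip(.046,.0388),vel=.02); rd("ease")
robot.line_to(tip(.041,.0395),vel=.02); rd("off")
robot.line_to(tip(.034,.0415),vel=.05); rd("clear")
robot.line_to(tip(.030,.075),vel=.15)
robot.line_to(tip(.085,.065),vel=.15); robot.pause(.1); F0,_=rd("above block")
for z in(.057,.0555,.0545):
    robot.line_to(tip(.085,z),vel=.04); F,p=rd(z)
    if F[2]-F0[2]>5: break
robot.line_to(tip(.085,.075),vel=.15)
```

```text
press t 33.26 [ 0.0468 -0.0005  0.0393] fx -5.86 fy -0.75 fz 2.89
ease t 33.58 [ 0.0459 -0.0002  0.0391] fx -3.33 fy -1.38 fz 2.74
off t 34.04 [0.0412 0.0003 0.0391] fx 0.45 fy 0.5 fz -0.06
clear t 34.4 [0.0338 0.     0.0415] fx 0.49 fy -0.46 fz -0.67
above block t 35.47 [ 0.0841 -0.0001  0.0651] fx 0.4 fy -0.18 fz -0.52
0.057 t 35.88 [0.0849 0.0001 0.0568] fx 0.44 fy -0.68 fz -0.92
0.0555 t 36.2 [ 0.085  -0.      0.0555] fx 0.55 fy -0.64 fz -0.52
0.0545 t 36.52 [ 0.085  -0.0002  0.0551] fx 1.26 fy 1.43 fz 4.41
```

Tongue top at 39.1 mm and block top at 55.1 mm: the strip is flat on the floor. Now the rail.

Run:
```python
from h import *
robot.line_to(tip(-.05,.105),vel=.25); robot.line_to(tip(-.150,.105),vel=.25)
print(robot.line_to(tip(-.150,.060),vel=.12,guard=6)); robot.pause(.1); F0,p=rd("behind tab")
print(robot.line_to(tip(-.060,.060),vel=.05,guard=9)); rd("mid")
print(robot.line_to(tip(-.040,.060),vel=.03,guard=9)); rd("near")
x=-.040
for i in range(12):
    x+=.001; robot.line_to(tip(x,.060),vel=.02); F,p=rd(round(x,4),2)
    if -(F-F0)@ex>7: break
im=robot.grab_frame("side"); cv2.imwrite("pics/side7.png",im)
```

```text
False
behind tab t 38.74 [-0.1502 -0.0005  0.0613] fx 0.47 fy -0.34 fz -0.57
False
mid t 40.76 [-0.06    0.      0.0601] fx -1.16 fy -1.39 fz -0.82
False
near t 41.64 [-0.0397  0.0003  0.0597] fx 0.18 fy -0.37 fz -0.65
-0.039 t 41.92 [-0.039   0.0002  0.0598] fx 0.2 fy 0.12 fz -0.87
-0.038 t 42.21 [-0.0381  0.0001  0.0599] fx -2.74 fy 0.21 fz -2.24
-0.037 t 42.49 [-0.0369  0.0001  0.0599] fx -2.26 fy 0.74 fz -2.19
-0.036 t 42.77 [-0.0359 -0.      0.06  ] fx -0.98 fy 0.47 fz -1.79
-0.035 t 43.06 [-0.0349 -0.0001  0.06  ] fx -2.06 fy 0.16 fz -1.22
-0.034 t 43.34 [-0.0339 -0.0001  0.0601] fx -1.3 fy 0.41 fz -1.73
-0.033 t 43.62 [-0.0329 -0.      0.06  ] fx -2.63 fy -0.32 fz -0.94
-0.032 t 43.91 [-0.0321 -0.      0.06  ] fx -3.5 fy 0.18 fz -1.48
-0.031 t 44.19 [-0.0319 -0.0001  0.0601] fx -7.83 fy 0.22 fz -2.96
```

Firm stop at tip x −0.032, as expected for home. Retracting clear and checking.

Run:
```python
from h import *
robot.line_to(tip(-.045,.060),vel=.08); robot.line_to(tip(-.045,.20),vel=.3)
robot.move_pose([.35,-.45,.30],[180,0,-60]); st("away")
im=robot.grab_frame("top"); s=robot.grab_frame("side"); cv2.imwrite("pics/top8.png",im); cv2.imwrite("pics/side8.png",s)
a=cv2.resize(im[135:195,262:396],None,fx=4,fy=4,interpolation=cv2.INTER_CUBIC); b=cv2.resize(s[170:300,320:430],None,fx=2.6,fy=2.6,interpolation=cv2.INTER_CUBIC)
c=np.zeros((240+b.shape[0],800,3),np.uint8); c[:240,:536]=a; c[240:,:b.shape[1]]=b; d=cv2.resize(im,(500,312)); c[250:562,295:795]=d; cv2.imwrite("pics/f8.png",c)
```

```text
away t 49.45 pos [ 0.3501 -0.4499  0.3   ] f [-0.0736 -0.7484  0.7122] w 0.0
```

View pics/f8.png

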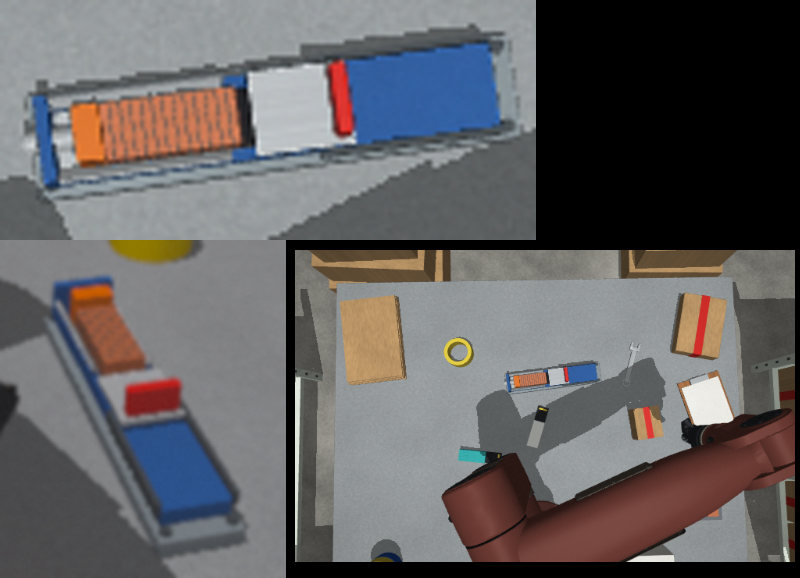

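f8: the strip is seated against the follower, the rail covers the tongue with its tab at (340,98), and the other objects are where they were. Handing in.

```bash
python3 -c "
from h import *
robot.job_done(); st()"
```

```text
the job is handed in; nothing more can be done
the job is handed in; nothing more can be done
```

The copper strip is loaded in the magazine and the steel rail is home over its tongue. I handed the job in at about 49.5 s, with the arm clear of everything.

- **Loading:** I laid the strip in tilted, tail on the nose block, then pushed its step against the spring with closed fingers. The tongue dropped in behind the nose; I pressed it down and let the spring set the strip back.
- **Strip lies flat:** the fingertip touched the tongue top at 39.1 mm and the block top at 55.1 mm. A strip flat on the floor should give 39 and 55 mm.
- **Rail is home:** I slid it by the red tab until it met a firm stop at about 8 N, within about 2 mm of where home was expected.
- **Last picture:** it shows the strip against the follower, the rail over the tongue, and the other things on the bench where they were.

**What went less cleanly:**
- **Lateral offset:** the camera read about 2 mm off sideways compared with the arm, so I corrected the magazine position by 1.2 mm.
- **Follower near its stop:** while I was checking whether the tongue had dropped, the follower was probably at or near its stop, with up to 12.8 N on the fingers. I then backed off.
- **First press too early:** it came before the tail had cleared the nose, so I had to lift and push farther.

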